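# Box up the two plaster blanks under their dust covers

### The arm

A 7-joint arm with a two-finger parallel gripper is mounted at the origin on a cart in front of the work surface, level with it; the furniture and walls round the work are solid. World frame = base frame: x ahead of the robot, y to its left, z up, the work surface at z = 0. Lengths are in m, angles in rad, forces in N, time in s.
With the tool pointing down it reaches from about 0.425 to 0.925 m from the base axis. Payload 6.8 kg.
Tool frame: the origin (TCP) lies at the very end of the fingers, on their centre line; the grasp point (between the pads) lies 19 mm behind it; y points along the fingers, z is the direction in which the jaws open and shut, and the axes are right-handed (so a half turn about y gives the same grasp; the last joint's range is limited). The gripper opens to 85 mm and grips with 20 to 120 N. Pads are 22 mm wide; open, the fingers measure 114 mm over their backs; the gripper's body (76 mm by 85 mm) begins 54 mm behind the grasp point. The pads swing forward as they close: fully open they stand 13 mm farther back than shut.
Start: joints at [-1.41, 0.477, 0.022, 1.555, -0.011, 1.109, -0.083], TCP at [0.179, 0.651, 0.231] pointing down, gripper open.
Joint ranges: [-2.96, 2.96], [-0.34, 2.1], [-1.41, 1.46], [0.24, 2.44], [-1.37, 4.51], [0.17, 1.92], [-2.96, 2.96]. Speed limits (rad/s): [2.39, 2.39, 3.14, 3.14, 3.14, 3.14, 3.14].

### API

Orientations are given as a unit quaternion [w, x, y, z].
In Python, from station import * gives the robot as it stands.
- The arm moves only by the shell command python3 -m jog 'ROWS' [OPENING] [FORCE]. ROWS is JSON, a list of rows, each a list of 2 entries, a list of its own where there are three numbers: the shift along the tool's x, y, z in mm, then the turn about the tool's y in rad. A call has 1 to 20 rows; each row is the pose to reach, as a shift and turn from the pose commanded when the call began, along the tool's axes at that moment; what a row does not reach only later rows make up. A row lasts 1/12 s, in which the tool goes at most 41.7 mm and 7.16 degrees, less where a joint would pass 70% of its speed; a pose out of reach is approached as far as the arm can. A call with a gripper value outside its range is refused whole. OPENING is the finger opening in mm, from 0 to 85.4, set as the call begins (- or left out, the last holds). The fingers move at their own pace and stop on an object; FORCE is the grip in N (left out, the last holds). Time passes only in rows, so rows that repeat a pose let the fingers close. It gives the time, the measured TCP pose, the force and the opening at its end, in the units of the state.
- get_obs(): the state, without advancing time (a new reading comes with each control period).
- read_camera(name): name is "scene" or "top" or "wrist"; returns a dict with "img" (384x512x3 uint8, red, green, blue), "depth" (384x512 float32, m along the optical axis (not along the pixel's ray), 0 where there is no reading), "fx", "fy", "cx", "cy" (pixels), "rvec" (rotation vector, rad) and "tvec" (3), from world to camera coordinates, as OpenCV has them. Camera axes: x right, y down, z forward; pixel columns grow to the right and rows downward; lengths in m; the calibration is good to about 2 mm. A picture is of the moment at which its call begins.
- hand_in(): hands the job in, once; it reports no verdict.
The state is a dict: "t": time; "q": joint angles; "joint_vel": joint speeds; "joint_torque": joint torques, N m; "eef_pos": TCP position; "tool_rot": TCP orientation; "contact_force": force on the tool from outside, world axes, zero at the start; "torque": the same for the moment, N m; "gripper_width": opening from 0.0 (shut) to 1.0 (fully open).
Only numpy, scipy, OpenCV 4.12 (cv2) and the standard library are available. Lean on these libraries where they do the work, as an engineer would, in place of code of your own. Each camera call takes 0.05 s, during which the arm holds its last target.

### The job

Pick out the two plaster blanks and put them away: lay the square one flat in the middle of the grey platform of the blue base and the narrow oblong one flat in the middle of that of the orange base, then close each base with the cover of its own colour, cut corners over cut corners, so that it sits fully down and level on its base. Leave the ivory wax block where it lies.

Things in the scene. Friction and masses are not known exactly. Their poses are not given: they have to be found in the camera images.
- base_blue: loose blue plate 124x106x6, 0.9 kg, with a grey platform 96x78 in its middle, flat top 16 above the bench; upper 6 of the platform bevelled in by 5. Both corners of one short end cut at 45 degrees (platform 18, plate 26). Origin: centre of underside; x along the length to the end with cut corners, z up. All in mm
- base_orange: loose orange plate 124x106x6, 0.9 kg, with a grey platform 96x78 in its middle, flat top 16 above the bench; upper 6 of the platform bevelled in by 5. Both corners of one short end cut at 45 degrees (platform 18, plate 26). Origin: centre of underside; x along the length to the end with cut corners, z up. All in mm
- cover_blue_grip (a point): blue hood, open below, 110x92x44 (inside 102x84x40), 0.18 kg, two cut corners like its base. Black upright handle on top: 16 thick across the cover's width (grasp so), 56 long, 30 high. Fits one way only, 3 play a side; seated, its rim rests on the blue plate, 6 above the bench. Point: middle of the handle, 59 above the rim; x along the length to the end with cut corners, z up. All in mm
- cover_orange_grip (a point): orange hood, open below, 110x92x44 (inside 102x84x40), 0.18 kg, two cut corners like its base. Black upright handle on top: 16 thick across the cover's width (grasp so), 56 long, 30 high. Fits one way only, 3 play a side; seated, its rim rests on the orange plate, 6 above the bench. Point: middle of the handle, 59 above the rim; x along the length to the end with cut corners, z up. All in mm
- square_blank_center (a point): the square blank: pale cast plaster, 48 x 48 x 20 mm with slightly drafted (sloping) sides and rounded edges, 60 g, lying flat. This point: its centre, 10 mm above its underside; x and y along its sides, z up
- narrow_blank_center (a point): the narrow oblong blank: pale cast plaster, 30 x 60 x 14 mm with slightly drafted (sloping) sides and rounded edges, 70 g, lying flat. This point: its centre, 7 mm above its underside; x across the 30 mm width (grasp it so), y along its 60 mm length, z up
- wax_block_center (a point): the ivory wax block, to be left alone: a smooth larger oblong slab 83 x 109 x 25 mm, yellowish tan, lying flat. This point: its centre, 12.5 mm above its underside; y along its 109 mm length
There are look-alikes about, which are no part of the job. Of the things that look like the part that bears cover_blue_grip, take the one that is farthest to the robot's right at the start.

How it is judged:
At the end, for the whole second after the job is handed in: Each blank flat on its base's platform, within 15 mm of the middle (square: blue, narrow: orange); on each base its own cover, seated within 3 mm in height, 8 mm sideways, 0.12 rad in turn, 0.06 rad of level; all released and at rest; wax block within 20 mm of its start (horizontal distance between square_blank_center and base_blue below 0.015 m and z of square_blank_center in the frame of base_blue between 0.022 and 0.03 m and angle between each of square_blank_center, narrow_blank_center's own z axis and vertical below 0.15 rad and horizontal distance between cover_blue_grip and base_blue below 0.008 m and z of cover_blue_grip in the frame of base_blue between 0.062 and 0.068 m and angle between the x axis of base_blue and the x axis of cover_blue_grip, either way round below 0.12 rad and angle between each of cover_blue_grip, base_blue, cover_orange_grip, base_orange's own z axis and vertical below 0.06 rad and linear speed of each of cover_blue, square_blank, cover_orange, narrow_blank below 0.02 m/s and horizontal distance between narrow_blank_center and base_orange below 0.015 m and z of narrow_blank_center in the frame of base_orange between 0.019 and 0.027 m and horizontal distance between cover_orange_grip and base_orange below 0.008 m and z of cover_orange_grip in the frame of base_orange between 0.062 and 0.068 m and angle between the x axis of base_orange and the x axis of cover_orange_grip, either way round below 0.12 rad and distance of wax_block_center from where it was at the start of the episode below 0.02 m); the robot touches nothing.
It fails at once if the ivory wax block is pushed away or carried off (distance of wax_block_center from where it was at the start of the episode above 0.03 m).
It also fails if it takes over 99 s, if anything falls off the work surface, if the arm or the gripper's body presses on something with over 40 N, if the wrist force passes 120 N, or if a joint passes its speed limit or range.

## Working session

There is one attempt and no reset: what is moved stays moved. The work goes in short steps, Python scripts to look and compute and a shell command to move; the robot and the scene stay as the last step left them, time stands still between calls to the robot, and variables do not carry over. Pictures are saved under pics/ and viewed, and the job is handed in when it is done.

```bash
mkdir -p pics; ls; python3 - <<'E'
from station import *
import cv2
o=get_obs();print({k:(v if not hasattr(v,'round') else v) for k,v in o.items()})
for n in("scene","top","wrist"):
    c=read_camera(n);cv2.imwrite(f"pics/{n}0.png",cv2.cvtColor(c["img"],cv2.COLOR_RGB2BGR));print(n,c['fx'],c['cx'],c['rvec'],c['tvec'])
E
```

```text
pics
{'t': 0.0, 'q': array([-1.41008878,  0.47781126,  0.02231058,  1.55646558, -0.01149372,
        1.10926994, -0.08314175]), 'joint_vel': array([ 0.00041886,  0.00047095, -0.00040796,  0.00066452,  0.00091627,
       -0.00043025, -0.00059619]), 'joint_torque': array([ 5.81496170e-04, -5.96448255e+01,  1.60839424e+00, -2.81202257e+01,
        1.25180781e-02,  9.41197271e-03,  8.80844368e-06]), 'eef_pos': array([0.17910936, 0.65018913, 0.23031169]), 'tool_rot': array([-0.70008538,  0.70137417, -0.09479024,  0.09470768]), 'contact_force': array([ 0.09803922,  0.03036514, -0.00918287]), 'torque': array([-0.00730509,  0.0206841 ,  0.01948508]), 'gripper_width': 1.0007704765638652}
scene 443.7230433020511 260.93496914567055 [ 2.01139592 -1.04008208  0.4883643 ] [-0.17731814  0.38904099  1.04177954]
top 396.3231302303553 256.0760140578112 [ 2.09491357 -2.15767701  0.16967572] [0.21247274 0.52080198 0.95184818]
wrist 292.47224736444645 253.00091235803757 [-2.29690753 -1.74797551 -0.2645779 ] [-0.67231388 -0.03969334  0.38081886]
```

View pics/scene0.png

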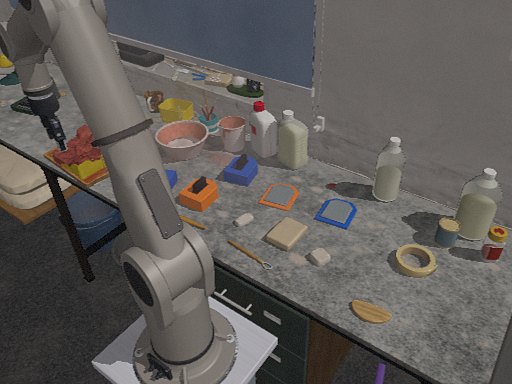

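View pics/top0.png

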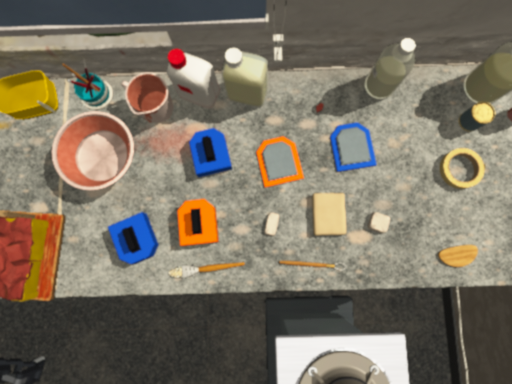

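View pics/wrist0.png

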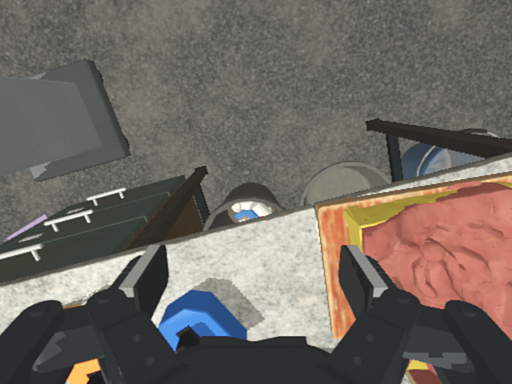

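Candidates in the top picture: blue covers at (210,152) and (133,238), with the right-hand one at (210,152) being mine. The orange cover is at (197,222). Bases: orange (280,161), blue (353,147). Pale objects: square blank (380,222), narrow blank (272,224), wax block (329,214). I'll make a rectified close crop to check and measure.

```bash
cat > h.py <<'E'
from station import *
import cv2, numpy as np
def cloud(c):
    R=cv2.Rodrigues(np.array(c['rvec'],float))[0];t=np.array(c['tvec'],float)
    v,u=np.mgrid[0:384,0:512];d=c['depth']
    p=np.stack([(u-c['cx'])/c['fx']*d,(v-c['cy'])/c['fy']*d,d],-1)
    return (p-t)@R
def ortho(c,z,x0,x1,y0,y1,s=1000):
    # image: column = (y1-y)*s, row=(x1-x)*s
    W=int((y1-y0)*s);H=int((x1-x0)*s)
    w=np.array([[x1,y1,z],[x1,y0,z],[x0,y0,z],[x0,y1,z]],float)
    K=np.array([[c['fx'],0,c['cx']],[0,c['fy'],c['cy']],[0,0,1.]])
    p,_=cv2.projectPoints(w,np.array(c['rvec'],float),np.array(c['tvec'],float),K,None)
    M=cv2.getPerspectiveTransform(p.reshape(4,2).astype(np.float32),np.float32([[0,0],[W,0],[W,H],[0,H]]))
    return cv2.cvtColor(cv2.warpPerspective(c['img'],M,(W,H),flags=cv2.INTER_CUBIC),cv2.COLOR_RGB2BGR)
def save(n,i): cv2.imwrite('pics/'+n+'.png',i)
E
python3 - <<'E'
from h import *
c=read_camera('top');P=cloud(c)
for u,v in [(210,152),(133,238),(197,222),(280,161),(353,147),(380,222),(272,224),(329,214),(300,230),(200,160),(190,230)]: print(u,v,P[v,u].round(3))
save('o1',ortho(c,0.0,0.40,0.80,-0.25,0.40,1200))
E
```

```text
210 152 [0.606 0.309 0.073]
133 238 [0.4   0.499 0.065]
197 222 [0.433 0.342 0.074]
280 161 [0.59  0.133 0.02 ]
353 147 [ 0.622 -0.06   0.017]
380 222 [ 0.424 -0.114  0.019]
272 224 [0.428 0.16  0.012]
329 214 [0.448 0.014 0.022]
300 230 [0.411 0.088 0.004]
200 160 [0.593 0.338 0.046]
190 230 [0.417 0.364 0.043]
```

View pics/o1.png

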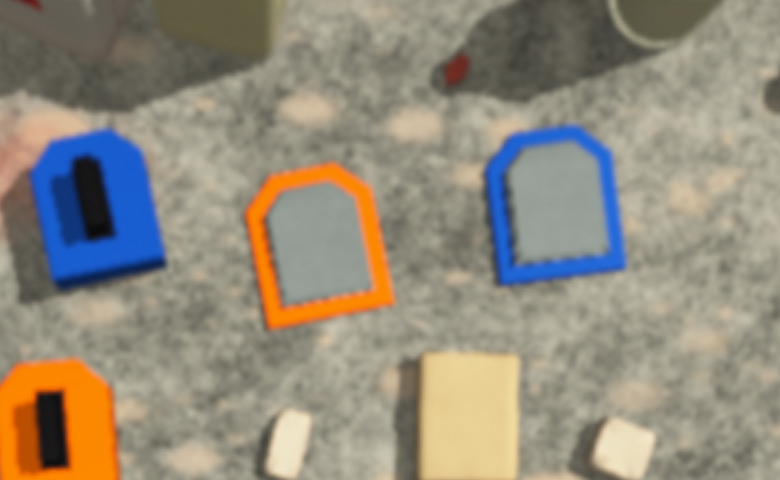

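```bash
cat > meas.py <<'E'
from h import *
def fit(m,x1,y1,s,name):
    m=m.astype(np.uint8)*255
    m=cv2.morphologyEx(m,cv2.MORPH_OPEN,np.ones((5,5)))
    n,l,st,ce=cv2.connectedComponentsWithStats(m)
    if n<2: print(name,'none');return
    k=1+np.argmax(st[1:,4]);ys,xs=np.nonzero(l==k)
    r=cv2.minAreaRect(np.stack([xs,ys],1).astype(np.float32))
    b=cv2.boxPoints(r);w=np.stack([x1-b[:,1]/s,y1-b[:,0]/s],1)
    e0=w[1]-w[0];e1=w[2]-w[1];L=e0 if np.hypot(*e0)>np.hypot(*e1) else e1
    a=np.arctan2(L[1],L[0]); a=(a+np.pi/2)%np.pi-np.pi/2
    c=w.mean(0);cen=(x1-ys.mean()/s,y1-xs.mean()/s)
    print(name,'ctr',c.round(4),'dims mm',round(np.hypot(*e0)*1e3,1),round(np.hypot(*e1)*1e3,1),'ang long',round(a,3),'centroid',np.round(cen,4))
def run(c,name,z,cx,cy,h,kind,s=2000):
    o=ortho(c,z,cx-h,cx+h,cy-h,cy+h,s)
    hsv=cv2.cvtColor(o,cv2.COLOR_BGR2HSV);H,S,V=[hsv[...,i].astype(int) for i in range(3)]
    if kind=='blue': m=(H>100)&(H<125)&(S>150)
    if kind=='orange': m=(H<20)&(S>190)&(V>150)
    if kind=='pale': m=(V>185)&(H<30)&(S>15)&(S<75)
    if kind=='wax': m=(S>75)&(V>150)
    if kind=='black': m=(V<60)
    if kind=='grey': m=(S<60)&(V>100)&(H>60)
    fit(m,cx+h,cy+h,s,name); return o,m
E
python3 - <<'E'
from meas import *
c=read_camera('top')
L=[('base_blue',.006,.624,-.062,.09,'blue'),('base_orange',.006,.595,.133,.09,'orange'),('cov_blue',.044,.61,.31,.08,'blue'),('hb',.074,.61,.31,.045,'black'),('cov_or',.044,.435,.345,.08,'orange'),('ho',.074,.435,.345,.045,'black'),('sq',.018,.424,-.114,.05,'pale'),('nar',.012,.428,.16,.05,'pale'),('wax',.025,.448,.014,.08,'wax')]
T=[]
for a in L:
    o,m=run(c,*a); o[~m]//=3; T.append(cv2.resize(o,(240,180)))
save('m1',np.vstack([np.hstack(T[i:i+3]) for i in (0,3,6)]))
E
```

```text
base_blue ctr [ 0.6293 -0.0589] dims mm 105.0 122.7 ang long 0.13 centroid [ 0.6223 -0.0561]
base_orange ctr [0.5963 0.137 ] dims mm 106.3 122.9 ang long 0.203 centroid [0.5902 0.138 ]
cov_blue ctr [0.6165 0.3155] dims mm 91.5 115.1 ang long 0.211 centroid [0.6131 0.3145]
hb ctr [0.6153 0.3143] dims mm 19.8 61.4 ang long 0.219 centroid [0.6145 0.314 ]
cov_or ctr [0.4371 0.3472] dims mm 95.8 110.2 ang long 0.081 centroid [0.4338 0.347 ]
ho ctr [0.436  0.3454] dims mm 18.0 54.9 ang long 0.083 centroid [0.4359 0.3453]
sq ctr [ 0.4257 -0.1149] dims mm 44.6 45.2 ang long 1.19 centroid [ 0.4257 -0.1152]
nar ctr [0.4305 0.1593] dims mm 57.0 29.1 ang long -0.231 centroid [0.4304 0.1592]
wax ctr [0.4498 0.0137] dims mm 79.5 107.5 ang long -0.0 centroid [0.4497 0.0137]
```

View pics/m1.png

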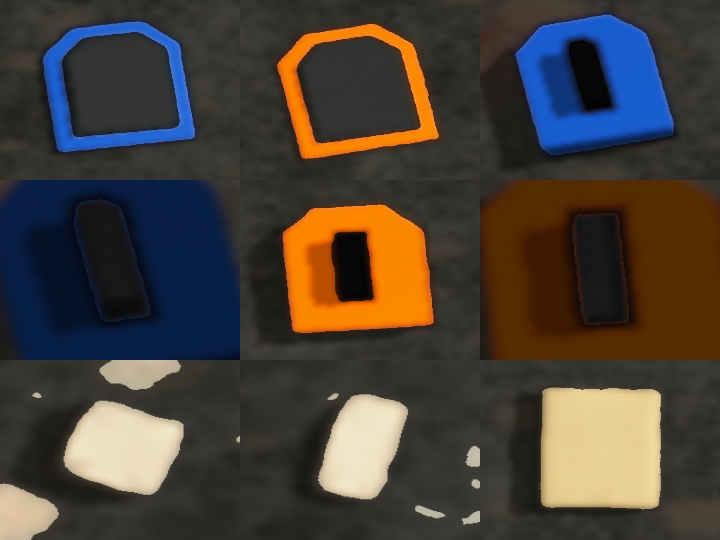

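```bash
cat > plan.py <<'E'
from h import *
from scipy.spatial.transform import Rotation as Ro
def state():
    o=get_obs();q=np.array(o['tool_rot']);R=Ro.from_quat([q[1],q[2],q[3],q[0]]).as_matrix()
    return o,np.array(o['eef_pos']),R
def plan(x,y,z,jaw,flip=False):
    o,p,R=state()
    d=R.T@(np.array([x,y,z])-p)*1e3
    cur=np.arctan2(R[1,2],R[0,2]);t=-(jaw-cur);t=(t+np.pi/2)%np.pi-np.pi/2
    alt=t-np.sign(t)*np.pi
    print('t',round(o['t'],2),'tcp',p.round(4),'jaw',round(cur,3),'ydir',R[:,1].round(3),'q7',round(o['q'][6],3),'F',np.round(o['contact_force'],1),'w',round(o['gripper_width']*85.4,1))
    print('  shift',d.round(1),'turn',round(t,3),'alt',round(alt,3))
E
python3 -c "
from plan import *
plan(.4305,.1593,.10,-.231+np.pi/2)"
```

```text
t 0.25 tcp [0.1792 0.6505 0.2308] jaw 1.302 ydir [-0.    -0.001 -1.   ] q7 -0.083 F [-1.1 -0.3  0.7] w 85.4
  shift [ 372.7  131.2 -406.7] turn -0.038 alt 3.104
```

```bash
python3 -m jog '[[[373,100,-407],-0.04],[[373,100,-407],-0.04],[[373,100,-407],-0.04],[[373,100,-407],-0.04],[[373,100,-407],-0.04],[[373,100,-407],-0.04],[[373,100,-407],-0.04],[[373,100,-407],-0.04],[[373,100,-407],-0.04],[[373,100,-407],-0.04],[[373,100,-407],-0.04],[[373,100,-407],-0.04],[[373,100,-407],-0.04],[[373,100,-407],-0.04],[[373,100,-407],-0.04],[[373,100,-407],-0.04],[[373,100,-407],-0.04],[[373,100,-407],-0.04]]' 60
python3 - <<'E'
from plan import *
plan(.4305,.1593,.002,-.231+np.pi/2)
c=read_camera('wrist');save('w1',cv2.cvtColor(c['img'],cv2.COLOR_RGB2BGR))
from meas import run
run(c,'nar',.012,.43,.16,.05,'pale')
E
```

```text
t: 1.75
eef_pos: [0.4304, 0.1609, 0.1315]
tool_rot: [0.703, -0.702, 0.08, -0.08]
contact_force: [0.7, 0.8, -0.7]
gripper_width: 0.701
t 1.75 tcp [0.4304 0.1609 0.1315] jaw 1.344 ydir [ 0.     0.001 -1.   ] q7 0.933 F [ 0.7  0.8 -0.7] w 59.9
  shift [  0.5 129.5  -1.6] turn 0.005 alt -3.137
nar ctr [0.4318 0.1566] dims mm 54.7 27.5 ang long -0.245 centroid [0.4317 0.1564]
```

View pics/w1.png

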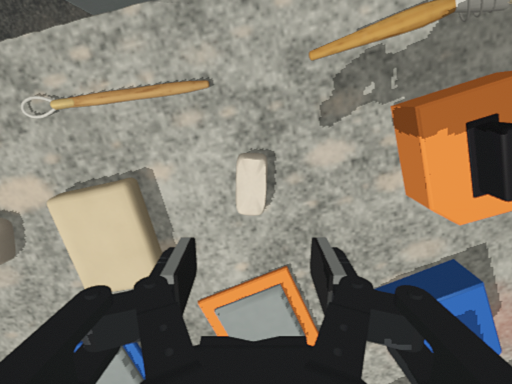

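The narrow blank sits at (252,184), in line with the middle of the fingers (x≈253). Descending.

```bash
python3 -m jog '[[[0,42,-2],0],[[0,84,-3],0],[[0,110,-3],0],[[0,122,-3],0],[[0,128,-3],0],[[0,128,-3],0],[[0,128,-3],0]]' 60
python3 -m jog '[[[0,0,0],0],[[0,0,0],0],[[0,0,0],0],[[0,0,0],0],[[0,0,0],0],[[0,0,0],0],[[0,0,0],0],[[0,0,0],0]]' 0 50
```

```text
t: 2.38
eef_pos: [0.4304, 0.1572, 0.0038]
tool_rot: [0.703, -0.702, 0.08, -0.081]
contact_force: [0.0, -0.5, 0.9]
gripper_width: 0.706
t: 3.05
eef_pos: [0.4309, 0.157, 0.0046]
tool_rot: [0.703, -0.702, 0.08, -0.081]
contact_force: [-1.5, -0.2, 9.6]
gripper_width: 0.315
```

```bash
python3 -m jog '[[[0,-10,0],0],[[0,-30,0],0],[[0,-60,0],0],[[0,-90,0],0],[[0,-100,0],0],[[0,-100,0],0]]'
python3 - <<'E'
from plan import *
plan(.5963,.137,.10,.203+np.pi/2)
c=read_camera('wrist');save('w2',cv2.cvtColor(c['img'],cv2.COLOR_RGB2BGR)[150:384,100:400])
E
```

```text
t: 3.55
eef_pos: [0.4319, 0.1573, 0.1063]
tool_rot: [0.704, -0.701, 0.079, -0.083]
contact_force: [0.5, 0.4, -0.6]
gripper_width: 0.311
t 3.55 tcp [0.4319 0.1573 0.1063] jaw 1.342 ydir [ 0.005  0.003 -1.   ] q7 0.96 F [ 0.5  0.4 -0.6] w 26.6
  shift [164.7   7.1  17.5] turn -0.432 alt 2.71
```

View pics/w2.png

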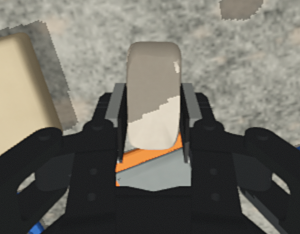

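```bash
python3 - <<'E'
from plan import *
c=read_camera('wrist')
P=cloud(c);o,p,R=state()
L=(P-p)@R  # tool coords
img=c['img'];hsv=cv2.cvtColor(img,cv2.COLOR_RGB2HSV)
m=(abs(L[...,2])<.013)&(abs(L[...,0])<.06)&(L[...,1]>-.03)&(L[...,1]<.02)&(c['depth']>0)
pts=L[m]*1e3
print(len(pts))
for a in range(-45,50,6):
    s=pts[(pts[:,0]>=a)&(pts[:,0]<a+6)]
    if len(s): print(a,len(s),np.median(s[:,1]).round(1),s[:,1].min().round(1),s[:,1].max().round(1),s[:,2].mean().round(1))
E
```

```text
5491
-33 441 -3.4 -10.9 3.2 -0.9
-27 719 -10.5 -12.6 2.2 0.2
-21 585 -10.8 -12.6 -9.1 -0.0
-15 573 -10.6 -29.7 -8.4 0.1
-9 596 -10.7 -28.8 -8.5 1.1
-3 592 -10.9 -29.8 -9.0 1.0
3 549 -11.1 -29.9 -9.1 0.6
9 519 -11.1 -29.0 -9.4 0.5
15 465 -11.1 -12.7 -9.3 -0.1
21 409 -11.1 -12.9 -9.1 -0.8
27 43 -10.4 -11.2 -8.7 0.2
```

```bash
python3 -m jog '[[[165,0,18],-0.43],[[165,0,18],-0.43],[[165,0,18],-0.43],[[165,0,18],-0.43],[[165,0,18],-0.43],[[165,0,18],-0.43],[[165,0,18],-0.43],[[165,0,18],-0.43],[[165,0,18],-0.43]]'
python3 - <<'E'
from plan import *
plan(.5963,.137,.020,.203+np.pi/2)
c=read_camera('wrist');save('w3',cv2.cvtColor(c['img'],cv2.COLOR_RGB2BGR))
from meas import run
run(c,'bo',.006,.5963,.137,.09,'orange')
run(c,'bb',.006,.6293,-.059,.09,'blue')
E
```

```text
t: 4.4
eef_pos: [0.5932, 0.1369, 0.1025]
tool_rot: [-0.703, 0.704, 0.071, -0.072]
contact_force: [0.2, 0.2, -0.4]
gripper_width: 0.312
t 4.4 tcp [0.5932 0.1369 0.1025] jaw 1.773 ydir [-0.002 -0.    -1.   ] q7 1.517 F [ 0.2  0.2 -0.4] w 26.6
  shift [ 3.3 82.5 -0.6] turn -0.001 alt 3.141
bo none
bb ctr [ 0.6402 -0.0276] dims mm 146.2 55.7 ang long -0.464 centroid [ 0.6499 -0.0279]
```

View pics/w3.png

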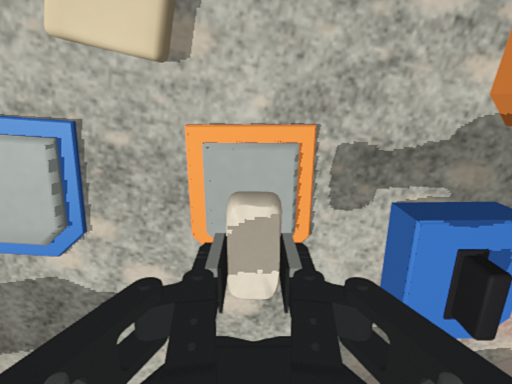

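```bash
cat >> h.py <<'E'
def px2w(c,u,v,z):
    R=cv2.Rodrigues(np.array(c['rvec'],float))[0];t=np.array(c['tvec'],float)
    o=-R.T@t;d=R.T@np.array([(u-c['cx'])/c['fx'],(v-c['cy'])/c['fy'],1.])
    return o+d*(z-o[2])/d[2]
E
python3 - <<'E'
from h import *
c=read_camera('wrist')
a=px2w(c,187,125,.006);b=px2w(c,320,125,.006);d=b-a
print(a,b,np.hypot(*d[:2]))
s=np.array([np.cos(.203),np.sin(.203),0]);print((a+b)/2+.062*s, np.arctan2(d[1],d[0])-np.pi/2)
E
```

```text
[0.54822142 0.07166333 0.006     ] [0.52692658 0.17622409 0.006     ] 0.10670718089966832
[0.5983009  0.13644344 0.006     ] 0.20091229753408424
```

```bash
python3 -m jog '[[[4,40,0],0],[[5,65,0],0],[[5,78,0],0],[[5,82,0],0],[[5,82,0],0],[[5,83,0],0],[[5,83,0],0]]'
python3 -m jog '[[[0,0,0],0],[[0,0,0],0],[[0,0,0],0],[[0,-5,0],0],[[0,-40,0],0],[[0,-80,0],0],[[0,-80,0],0],[[0,-80,0],0]]' 50
python3 - <<'E'
from plan import *
plan(.4257,-.115,.12,1.19)
c=read_camera('wrist');save('w4',cv2.cvtColor(c['img'],cv2.COLOR_RGB2BGR))
c=read_camera('top');o=ortho(c,.03,.53,.67,.05,.21,4000);save('t4',o)
from meas import run
run(c,'n',.030,.5963,.137,.04,'pale')
E
```

```text
t: 5.08
eef_pos: [0.6, 0.1377, 0.0209]
tool_rot: [0.704, -0.703, -0.071, 0.071]
contact_force: [0.2, 0.2, -0.9]
gripper_width: 0.312
t: 5.75
eef_pos: [0.6019, 0.138, 0.1035]
tool_rot: [0.704, -0.703, -0.073, 0.069]
contact_force: [-0.3, -0.3, -0.3]
gripper_width: 0.586
t 5.75 tcp [0.6019 0.138  0.1035] jaw 1.772 ydir [ 0.006  0.002 -1.   ] q7 1.52 F [-0.3 -0.3 -0.3] w 50.0
  shift [-223.1  -18.1 -212.7] turn 0.582 alt -2.56
n ctr [0.5936 0.1372] dims mm 30.2 50.0 ang long 0.203 centroid [0.5934 0.1372]
```

View pics/w4.png

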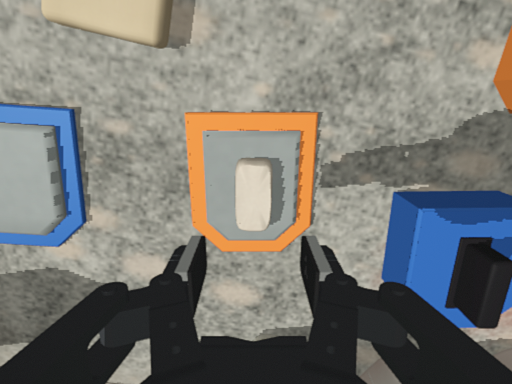

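```bash
python3 - <<'E'
from meas import *
c=read_camera('wrist')
run(c,'n',.030,.5963,.137,.06,'pale');run(c,'bo',.006,.5963,.137,.09,'orange')
E
python3 -m jog '[[[-223,-18,-213],0.58],[[-223,-18,-213],0.58],[[-223,-18,-213],0.58],[[-223,-18,-213],0.58],[[-223,-18,-213],0.58],[[-223,-18,-213],0.58],[[-223,-18,-213],0.58],[[-223,-18,-213],0.58],[[-223,-18,-213],0.58],[[-223,-18,-213],0.58],[[-223,-18,-213],0.58],[[-223,-18,-213],0.58]]' 75
python3 - <<'E'
from plan import *
plan(.4257,-.115,.004,1.19)
c=read_camera('wrist');save('w5',cv2.cvtColor(c['img'],cv2.COLOR_RGB2BGR))
from meas import run
run(c,'sq',.018,.4257,-.115,.05,'pale')
E
```

```text
n ctr [0.5993 0.1353] dims mm 27.5 55.2 ang long 0.178 centroid [0.5996 0.135 ]
bo none
t: 6.9
eef_pos: [0.4244, -0.1146, 0.1179]
tool_rot: [0.695, -0.695, 0.133, -0.132]
contact_force: [-0.3, -0.6, -0.0]
gripper_width: 0.878
t 6.9 tcp [ 0.4244 -0.1146  0.1179] jaw 1.194 ydir [-0.001  0.    -1.   ] q7 1.458 F [-0.3 -0.6 -0. ] w 74.9
  shift [1.400e+00 1.139e+02 1.000e-01] turn 0.004 alt -3.137
sq ctr [ 0.4273 -0.1175] dims mm 41.8 43.9 ang long 1.195 centroid [ 0.4275 -0.1179]
```

View pics/w5.png

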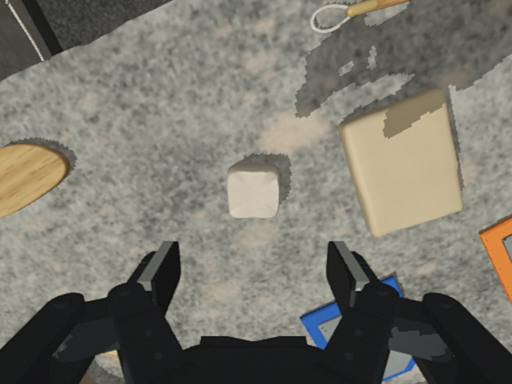

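The square blank is at (253,192), centred between the fingers and clear of the wax block. Down and grip.

```bash
python3 -m jog '[[[1,42,-1],0],[[1,75,-1],0],[[1,98,-1],0],[[1,108,-1],0],[[1,113,-1],0],[[1,113,-1],0],[[1,113,-1],0]]'
python3 -m jog '[[[0,0,0],0],[[0,0,0],0],[[0,0,0],0],[[0,0,0],0],[[0,0,0],0],[[0,0,0],0]]' 0 50
python3 -m jog '[[[0,-10,0],0],[[0,-30,0],0],[[0,-60,0],0],[[0,-90,0],0],[[0,-100,0],0],[[0,-100,0],0],[[0,-100,0],0]]'
python3 - <<'E'
from plan import *
plan(.6293,-.059,.10,.13+np.pi/2)
c=read_camera('wrist');save('w6',cv2.cvtColor(c['img'],cv2.COLOR_RGB2BGR)[150:384,100:400])
P=cloud(c);o,p,R=state();L=(P-p)@R
m=(abs(L[...,2])<.018)&(abs(L[...,0])<.06)&(L[...,1]>-.035)&(L[...,1]<.02)&(c['depth']>0)
pts=L[m]*1e3
for a in range(-45,50,6):
    s=pts[(pts[:,0]>=a)&(pts[:,0]<a+6)]
    if len(s): print(a,len(s),np.median(s[:,1]).round(1),s[:,2].mean().round(1))
E
```

```text
t: 7.53
eef_pos: [0.4252, -0.117, 0.006]
tool_rot: [0.695, -0.694, 0.133, -0.133]
contact_force: [0.2, -0.7, 0.7]
gripper_width: 0.879
t: 8.03
eef_pos: [0.4254, -0.1171, 0.0068]
tool_rot: [0.695, -0.694, 0.132, -0.134]
contact_force: [-2.4, 1.0, 13.4]
gripper_width: 0.514
t: 8.62
eef_pos: [0.4246, -0.1168, 0.1057]
tool_rot: [0.695, -0.694, 0.132, -0.134]
contact_force: [0.2, -1.2, -1.1]
gripper_width: 0.51
t 8.62 tcp [ 0.4246 -0.1168  0.1057] jaw 1.192 ydir [ 0.002  0.    -1.   ] q7 1.486 F [ 0.2 -1.2 -1.1] w 43.5
  shift [168.8   6.  129.3] turn -0.508 alt 2.633
-27 762 -2.3 -1.3
-21 1212 -13.8 0.6
-15 801 -14.2 0.0
-9 789 -14.0 -0.4
-3 787 -13.9 0.1
3 729 -14.0 0.2
9 723 -14.1 -0.1
15 716 -14.3 0.0
21 94 -14.2 0.1
```

View pics/w6.png

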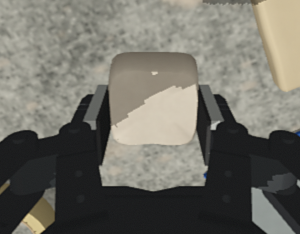

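```bash
python3 -m jog '[[[170,0,129],-0.51],[[170,0,129],-0.51],[[170,0,129],-0.51],[[170,0,129],-0.51],[[170,0,129],-0.51],[[170,0,129],-0.51],[[170,0,129],-0.51],[[170,0,129],-0.51],[[170,0,129],-0.51],[[170,0,129],-0.51]]'
python3 - <<'E'
from plan import *
plan(.631,-.059,.023,.13+np.pi/2)
c=read_camera('wrist');save('w7',cv2.cvtColor(c['img'],cv2.COLOR_RGB2BGR))
E
```

```text
t: 9.5
eef_pos: [0.6282, -0.061, 0.1046]
tool_rot: [-0.706, 0.706, 0.045, -0.047]
contact_force: [0.0, 0.1, -0.6]
gripper_width: 0.508
t 9.5 tcp [ 0.6282 -0.061   0.1046] jaw 1.7 ydir [-0.002 -0.    -1.   ] q7 1.818 F [ 0.   0.1 -0.6] w 43.4
  shift [ 3.3 81.6  1.6] turn -0.0 alt 3.141
```

View pics/w7.png

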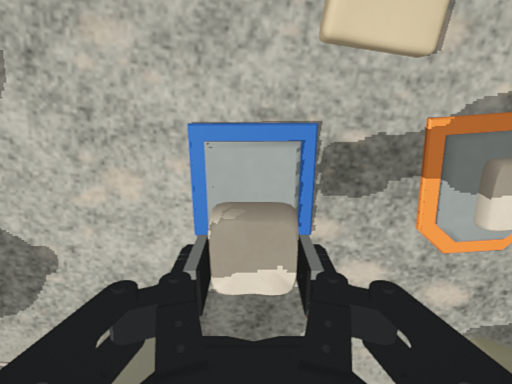

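Base edges at columns 189 and 321, blank centred at about 254. I'll place it.

```bash
python3 - <<'E'
from h import *
c=read_camera('wrist')
a=px2w(c,189,123.5,.006);b=px2w(c,321,122.5,.006);d=b-a
s=np.array([np.cos(.13),np.sin(.13),0]);print((a+b)/2+.062*s, np.arctan2(d[1],d[0])-np.pi/2,np.hypot(*d[:2]))
E
python3 -m jog '[[[3,40,1],0],[[3,65,1],0],[[3,77,1],0],[[3,81,1],0],[[3,82,1],0],[[3,82,1],0],[[3,82,1],0]]'
python3 -m jog '[[[0,0,0],0],[[0,0,0],0],[[0,0,0],0],[[0,-5,0],0],[[0,-40,0],0],[[0,-80,0],0],[[0,-80,0],0],[[0,-80,0],0]]' 65
python3 - <<'E'
from plan import *
plan(.436,.345,.16,.082+np.pi/2)
c=read_camera('wrist');save('w8',cv2.cvtColor(c['img'],cv2.COLOR_RGB2BGR))
from meas import run
run(c,'s',.036,.6293,-.059,.06,'pale')
run(c,'bb',.006,.6293,-.059,.09,'blue')
E
```

```text
[ 0.63183834 -0.06080604  0.006     ] 0.1358843974858801 0.10659947955455236
t: 10.18
eef_pos: [0.6337, -0.059, 0.0245]
tool_rot: [-0.705, 0.706, 0.047, -0.046]
contact_force: [-0.7, -1.0, -0.9]
gripper_width: 0.507
t: 10.85
eef_pos: [0.6351, -0.0589, 0.1066]
tool_rot: [-0.705, 0.706, 0.048, -0.044]
contact_force: [-0.8, -0.2, -1.0]
gripper_width: 0.761
t 10.85 tcp [ 0.6351 -0.0589  0.1066] jaw 1.702 ydir [ 0.006  0.    -1.   ] q7 1.817 F [-0.8 -0.2 -1. ] w 65.0
  shift [-144.3  -54.6  426.4] turn 0.049 alt -3.093
s ctr [ 0.6337 -0.0613] dims mm 44.2 42.4 ang long -1.446 centroid [ 0.6339 -0.0615]
bb ctr [ 0.6313 -0.0632] dims mm 104.6 122.4 ang long 0.13 centroid [ 0.6239 -0.0639]
```

View pics/w8.png

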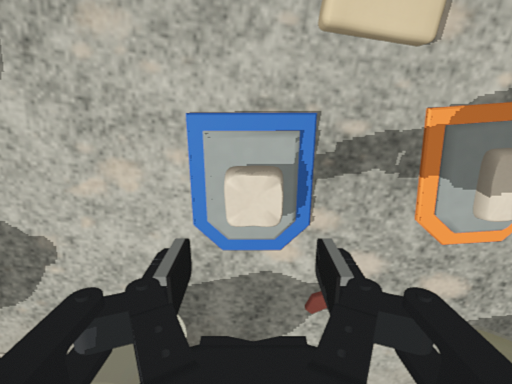

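```bash
python3 -m jog '[[[0,-30,20],0],[[-144,-55,427],0.05],[[-144,-55,427],0.05],[[-144,-55,427],0.05],[[-144,-55,427],0.05],[[-144,-55,427],0.05],[[-144,-55,427],0.05],[[-144,-55,427],0.05],[[-144,-55,427],0.05],[[-144,-55,427],0.05],[[-144,-55,427],0.05],[[-144,-55,427],0.05],[[-144,-55,427],0.05],[[-144,-55,427],0.05],[[-144,-55,427],0.05],[[-144,-55,427],0.05],[[-144,-55,427],0.05]]' 50
python3 - <<'E'
from plan import *
plan(.437,.346,.049,.082+np.pi/2)
c=read_camera('wrist');save('w9',cv2.cvtColor(c['img'],cv2.COLOR_RGB2BGR))
from meas import run
run(c,'o',.044,.437,.346,.08,'orange');run(c,'h',.074,.437,.346,.045,'black')
E
```

```text
t: 12.32
eef_pos: [0.435, 0.344, 0.1579]
tool_rot: [-0.706, 0.707, 0.028, -0.028]
contact_force: [0.6, -0.9, -0.5]
gripper_width: 0.584
t 12.32 tcp [0.435  0.344  0.1579] jaw 1.649 ydir [-0.    -0.001 -1.   ] q7 0.923 F [ 0.6 -0.9 -0.5] w 49.9
  shift [  2.1 108.9   1.9] turn -0.004 alt 3.138
o none
h ctr [0.4343 0.3453] dims mm 19.6 62.0 ang long 0.083 centroid [0.4332 0.3452]
```

View pics/w9.png

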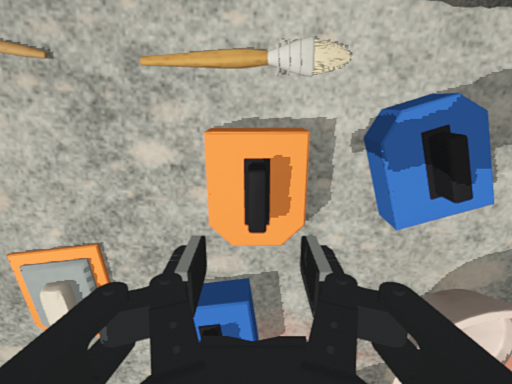

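```bash
python3 -m jog '[[[2,40,2],0],[[2,75,2],0],[[2,98,2],0],[[2,106,2],0],[[2,108,2],0],[[2,108,2],0],[[2,108,2],0]]'
python3 -m jog '[[[0,0,0],0],[[0,0,0],0],[[0,0,0],0],[[0,0,0],0],[[0,0,0],0],[[0,0,0],0],[[0,0,0],0],[[0,0,0],0]]' 0 90
python3 -m jog '[[[0,-10,0],0],[[0,-30,0],0],[[0,-60,0],0],[[0,-90,0],0],[[0,-120,0],0],[[0,-130,0],0],[[0,-130,0],0],[[0,-130,0],0]]'
python3 - <<'E'
from plan import *
plan(.597,.137,.18,.203+np.pi/2)
c=read_camera('wrist');save('w10',cv2.cvtColor(c['img'],cv2.COLOR_RGB2BGR))
E
```

```text
t: 12.95
eef_pos: [0.4372, 0.3486, 0.0518]
tool_rot: [0.707, -0.706, -0.029, 0.028]
contact_force: [0.3, 0.3, 1.3]
gripper_width: 0.589
t: 13.62
eef_pos: [0.4367, 0.3485, 0.0517]
tool_rot: [0.707, -0.706, -0.029, 0.028]
contact_force: [-1.3, -1.7, 6.9]
gripper_width: 0.17
t: 14.28
eef_pos: [0.4358, 0.3478, 0.1801]
tool_rot: [0.707, -0.706, -0.029, 0.029]
contact_force: [-0.4, 0.3, -2.1]
gripper_width: 0.168
t 14.28 tcp [0.4358 0.3478 0.1801] jaw 1.652 ydir [ 0.  0. -1.] q7 0.919 F [-0.4  0.3 -2.1] w 14.3
  shift [ 1.436e+02  1.000e-01 -2.232e+02] turn -0.122 alt 3.02
```

View pics/w10.png

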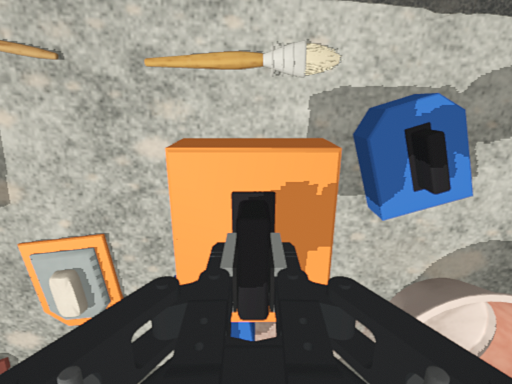

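```bash
cat > held.py <<'E'
from plan import *
def held(col):
    c=read_camera('wrist');P=cloud(c);o,p,R=state();L=(P-p)@R*1e3
    hsv=cv2.cvtColor(c['img'],cv2.COLOR_RGB2HSV).astype(int)
    H,S,V=[hsv[...,i] for i in range(3)]
    m=((H<20)&(S>150)&(V>80)) if col=='orange' else ((H>100)&(H<125)&(S>150))
    m&=(abs(L[...,0])<75)&(abs(L[...,2])<65)&(L[...,1]<16)&(L[...,1]>-5)
    p0=L[m]
    A=np.c_[p0[:,0],p0[:,2],np.ones(len(p0))];s=np.linalg.lstsq(A,p0[:,1],rcond=None)[0]
    for _ in range(5):
        k=abs(A@s-p0[:,1])<1.5;s=np.linalg.lstsq(A[k],p0[k,1],rcond=None)[0]
    q=p0[k];print('top plane y',s[2].round(1),'slopes',s[:2].round(3),k.sum(),len(k))
    print('x range',np.percentile(q[:,0],[.5,99.5]).round(1))
    for a in range(-52,0,8):
        t=q[(q[:,0]>a)&(q[:,0]<a+8)]
        if len(t): print(a,'z',t[:,2].min().round(1),t[:,2].max().round(1))
    for a in range(-44,44,11):
        t=q[(q[:,2]>a)&(q[:,2]<a+11)]
        if len(t): print('zz',a,'xmin',t[:,0].min().round(1))
E
python3 -c "
from held import *
held('orange')"
```

```text
top plane y 6.6 slopes [-0.002  0.001] 15504 16367
x range [-51.7  53. ]
-52 z -46.9 43.9
-44 z -47.0 43.9
-36 z -47.1 43.9
-28 z -47.1 43.7
-20 z -46.9 43.6
-12 z -46.9 43.5
-4 z -47.0 43.6
zz -44 xmin -52.2
zz -33 xmin -52.2
zz -22 xmin -52.1
zz -11 xmin -52.1
zz 0 xmin -52.2
zz 11 xmin -52.1
zz 22 xmin -52.1
zz 33 xmin -52.0
```

```bash
python3 -c "
from plan import *
plan(.595,.1374,.12,.202+np.pi/2)"
```

```text
t 14.38 tcp [0.435  0.3471 0.1785] jaw 1.652 ydir [-0.002 -0.002 -1.   ] q7 0.919 F [ 0.7 -0.1 -2.5] w 14.3
  shift [ 142.6   58.6 -221.9] turn -0.121 alt 3.021
```

```bash
python3 -m jog '[[[143,0,-222],-0.12],[[143,0,-222],-0.12],[[143,0,-222],-0.12],[[143,0,-222],-0.12],[[143,0,-222],-0.12],[[143,0,-222],-0.12],[[143,0,-222],-0.12],[[143,0,-222],-0.12],[[143,30,-222],-0.12],[[143,58,-222],-0.12],[[143,58,-222],-0.12],[[143,58,-222],-0.12]]'
python3 - <<'E'
from plan import *
plan(.595,.1374,.09,.202+np.pi/2)
c=read_camera('wrist');save('w11',cv2.cvtColor(c['img'],cv2.COLOR_RGB2BGR))
E
```

```text
t: 15.38
eef_pos: [0.5941, 0.1387, 0.1198]
tool_rot: [-0.703, 0.704, 0.069, -0.074]
contact_force: [0.9, -0.2, -1.4]
gripper_width: 0.164
t 15.38 tcp [0.5941 0.1387 0.1198] jaw 1.773 ydir [-0.006 -0.002 -1.   ] q7 1.542 F [ 0.9 -0.2 -1.4] w 14.0
  shift [ 0.8 29.8 -1.4] turn 0.0 alt -3.141
```

View pics/w11.png

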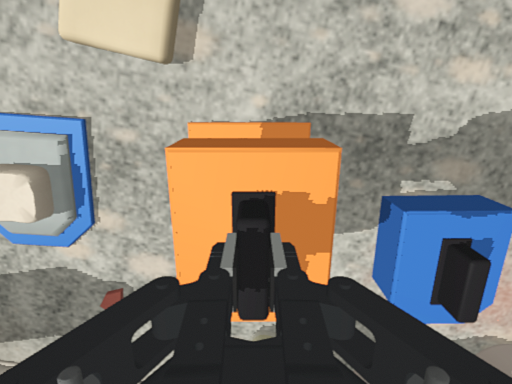

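```bash
python3 - <<'E'
from plan import *
c=read_camera('wrist');save('w12',cv2.resize(cv2.cvtColor(c['img'],cv2.COLOR_RGB2BGR)[110:160,155:355],None,fx=4,fy=4,interpolation=cv2.INTER_CUBIC))
E
```

```text
(no output)
```

View pics/w12.png

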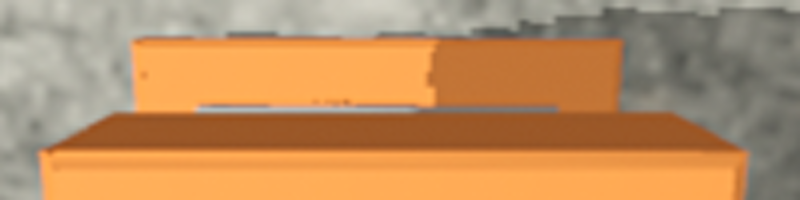

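```bash
cat > rel.py <<'E'
from plan import *
def rel(base,rim,top,a):
    """base,rim,top: two corner pixels of back edge. a base yaw. prints centres, and cover-base in base axes mm"""
    c=read_camera('wrist');o,p,R=state();z=p[2]
    s=np.array([np.cos(a),np.sin(a)]);n=np.array([-s[1],s[0]]);res=[]
    for nm,px,zz,h in(('base',base,.006,.062),('rim',rim,z-.0511,.055),('top',top,z-.0071,.055)):
        A,B=[px2w(c,*q,zz)[:2] for q in px];d=B-A
        if d@n<0:d=-d
        yaw=np.arctan2(d[1],d[0])-np.pi/2;u=np.array([np.cos(yaw),np.sin(yaw)])
        C=(A+B)/2+h*u;res.append(C);print(nm,C.round(4),'yaw',yaw.round(3),'width',(np.hypot(*d)*1e3).round(1))
    for k in(1,2):
        e=res[k]-res[0];print('cover-base along,across mm',(e@s*1e3).round(1),(e@n*1e3).round(1))
    print('tcp',p)
E
python3 -c "
from rel import *
rel([(187.9,119.6),(309.9,119.6)],[(182.1,138.4),(322.6,138.4)],[(164.6,147.4),(340.9,147.4)],.202)"
```

```text
base [0.5996 0.1338] yaw 0.201 width 105.4
rim [0.6    0.1371] yaw 0.201 width 92.1
top [0.5991 0.1373] yaw 0.201 width 90.1
cover-base along,across mm 1.0 3.2
cover-base along,across mm 0.2 3.6
tcp [0.59736565 0.13897479 0.12355474]
```

```bash
python3 -m jog '[[[0,15,-3],0],[[0,28,-3],0],[[0,30,-3],0],[[0,30,-3],0],[[0,30,-3],0],[[0,30,-3],0]]'
python3 - <<'E'
from plan import *
plan(.595,.1374,.09,.202+np.pi/2)
c=read_camera('wrist');save('w13',cv2.resize(cv2.cvtColor(c['img'],cv2.COLOR_RGB2BGR)[110:160,155:355],None,fx=4,fy=4,interpolation=cv2.INTER_CUBIC))
plan(.595,.1374,.09,.202+np.pi/2)
E
```

```text
t: 16.03
eef_pos: [0.5977, 0.1356, 0.093]
tool_rot: [0.704, -0.703, -0.071, 0.071]
contact_force: [0.2, 0.3, -1.3]
gripper_width: 0.167
t 16.03 tcp [0.5977 0.1356 0.093 ] jaw 1.772 ydir [ 0.001  0.    -1.   ] q7 1.555 F [ 0.2  0.3 -1.3] w 14.3
  shift [-2.3  3.   2.3] turn -0.001 alt 3.141
t 16.08 tcp [0.5977 0.1356 0.0931] jaw 1.772 ydir [ 0.001  0.    -1.   ] q7 1.555 F [ 0.4 -0.3 -2. ] w 14.2
  shift [-2.3  3.1  2.3] turn -0.001 alt 3.141
```

View pics/w13.png

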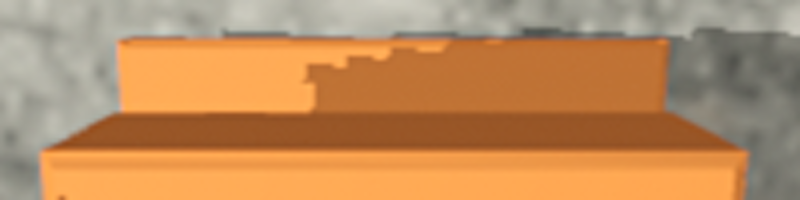

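```bash
python3 -c "
from rel import *
f=lambda x,y:(155+(x+.5)/4-.5,110+(y+.5)/4-.5)
rel([f(119,40),f(666,40)],[f(112,114),f(669,114)],[f(40,151),f(746,151)],.202)"
```

```text
base [0.5982 0.1334] yaw 0.2 width 104.6
rim [0.6008 0.1337] yaw 0.2 width 91.6
top [0.6001 0.134 ] yaw 0.2 width 90.6
cover-base along,across mm 2.6 -0.3
cover-base along,across mm 2.0 0.2
tcp [0.59773133 0.13556945 0.09300504]
```

```bash
python3 -m jog '[[[-2,8,0],0],[[-2,16,0],0],[[-2,22,0],0],[[-2,26,0],0],[[-2,30,0],0],[[-2,33,0],0],[[-2,35,0],0],[[-2,35,0],0],[[-2,35,0],0]]'
```

```text
t: 16.88
eef_pos: [0.595, 0.1348, 0.0578]
tool_rot: [0.704, -0.704, -0.071, 0.071]
contact_force: [-2.9, -0.5, 4.6]
gripper_width: 0.168
```

Contact at the expected seated height (0.0578). I'll press slightly and release.

```bash
python3 -m jog '[[[0,1,0],0],[[0,1,0],0]]'
python3 -m jog '[[[0,0,0],0],[[0,0,0],0],[[0,0,0],0],[[0,0,0],0],[[0,-10,0],0],[[0,-40,0],0],[[0,-80,0],0],[[0,-100,0],0],[[0,-100,0],0],[[0,-100,0],0]]' 45
python3 - <<'E'
from plan import *
c=read_camera('wrist');save('w14',cv2.cvtColor(c['img'],cv2.COLOR_RGB2BGR))
plan(.618,.315,.155,.213+np.pi/2)
t=read_camera('top');P=cloud(t)
hsv=cv2.cvtColor(t['img'],cv2.COLOR_RGB2HSV).astype(int)
for n,cc in (('top',t),('wrist',c)):
    P=cloud(cc);h=cv2.cvtColor(cc['img'],cv2.COLOR_RGB2HSV).astype(int)
    m=(h[...,0]<20)&(h[...,1]>150)&(P[...,2]>.035)&(P[...,2]<.06)&(abs(P[...,0]-.597)<.05)&(abs(P[...,1]-.136)<.04)
    q=P[m];A=np.c_[q[:,0]-.597,q[:,1]-.136,np.ones(len(q))];s=np.linalg.lstsq(A,q[:,2],rcond=None)[0];print(n,len(q),'top plane z',s.round(4))
E
```

```text
t: 17.05
eef_pos: [0.595, 0.1348, 0.0577]
tool_rot: [0.704, -0.703, -0.071, 0.071]
contact_force: [-8.2, -1.4, 12.9]
gripper_width: 0.172
t: 17.88
eef_pos: [0.5964, 0.1353, 0.1583]
tool_rot: [0.704, -0.703, -0.072, 0.07]
contact_force: [-0.2, -0.3, -0.0]
gripper_width: 0.528
t 17.93 tcp [0.5952 0.135  0.1568] jaw 1.772 ydir [ 0.001  0.    -1.   ] q7 1.54 F [ 0.2  0.5 -0.8] w 45.2
  shift [ 58.3   1.8 171.8] turn -0.012 alt 3.13
top 632 top plane z [0.0043 0.0037 0.051 ]
wrist 7387 top plane z [0.0018 0.0007 0.0506]
```

View pics/w14.png

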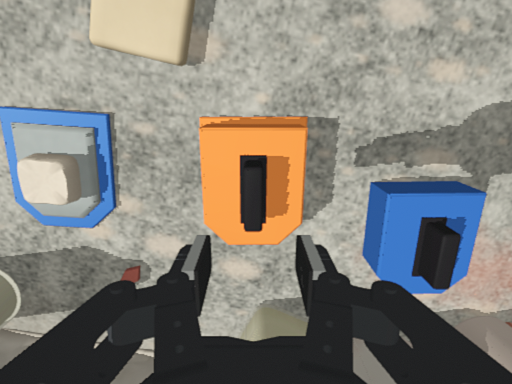

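The orange cover is down and level (top at 0.0506, 0.050 expected). Next is the blue cover.

```bash
python3 -m jog '[[[58,0,172],-0.01],[[58,0,172],-0.01],[[58,0,172],-0.01],[[58,0,172],-0.01],[[58,0,172],-0.01],[[58,0,172],-0.01],[[58,0,172],-0.01],[[58,0,172],-0.01],[[58,0,172],-0.01]]' 50
python3 - <<'E'
from plan import *
plan(.618,.315,.052,.213+np.pi/2)
c=read_camera('wrist');save('w15',cv2.cvtColor(c['img'],cv2.COLOR_RGB2BGR))
E
```

```text
t: 18.73
eef_pos: [0.6179, 0.3125, 0.1557]
tool_rot: [-0.703, 0.704, 0.073, -0.074]
contact_force: [0.1, -0.5, 0.4]
gripper_width: 0.587
t 18.73 tcp [0.6179 0.3125 0.1557] jaw 1.779 ydir [-0.001 -0.002 -1.   ] q7 1.306 F [ 0.1 -0.5  0.4] w 50.1
  shift [  0.7 103.7   2.6] turn -0.005 alt 3.137
```

View pics/w15.png

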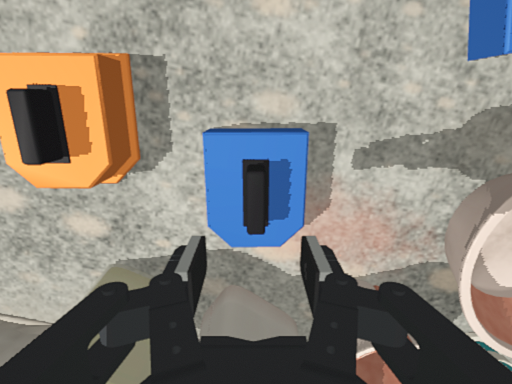

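```bash
python3 - <<'E'
from h import *
for n in('top','scene'):
    P=cloud(read_camera(n))
    m=(P[...,2]>.05)&(P[...,2]<.5)&(P[...,0]>.685)&(P[...,0]<.85)&(P[...,1]>.2)&(P[...,1]<.45)
    q=P[m];i=q[:,0].argsort()[:5];print(n,m.sum(),q[i].round(3))
E
```

```text
top 5283 [[0.705 0.446 0.109]
 [0.706 0.449 0.107]
 [0.706 0.444 0.106]
 [0.706 0.449 0.098]
 [0.707 0.447 0.111]]
scene 5394 [[0.701 0.444 0.072]
 [0.702 0.449 0.074]
 [0.702 0.447 0.1  ]
 [0.703 0.442 0.106]
 [0.703 0.45  0.078]]
```

Clear around. Descend and grip.

```bash
python3 -m jog '[[[1,40,3],0],[[1,75,3],0],[[1,96,3],0],[[1,102,3],0],[[1,104,3],0],[[1,104,3],0],[[1,104,3],0]]'
python3 -m jog '[[[0,0,0],0],[[0,0,0],0],[[0,0,0],0],[[0,0,0],0],[[0,0,0],0],[[0,0,0],0],[[0,0,0],0],[[0,0,0],0]]' 0 90
python3 -m jog '[[[0,-10,0],0],[[0,-30,0],0],[[0,-60,0],0],[[0,-90,0],0],[[0,-120,0],0],[[0,-130,0],0],[[0,-130,0],0],[[0,-130,0],0]]'
python3 - <<'E'
from held import *
held('blue')
c=read_camera('wrist');save('w16',cv2.cvtColor(c['img'],cv2.COLOR_RGB2BGR))
plan(.631,-.059,.18,.133+np.pi/2)
E
```

```text
t: 19.47
eef_pos: [0.6195, 0.3186, 0.0543]
tool_rot: [0.704, -0.703, -0.075, 0.073]
contact_force: [-0.2, 0.4, 0.1]
gripper_width: 0.592
t: 20.13
eef_pos: [0.619, 0.3183, 0.0539]
tool_rot: [0.703, -0.703, -0.075, 0.074]
contact_force: [-0.0, -2.0, 7.0]
gripper_width: 0.162
t: 20.8
eef_pos: [0.6177, 0.3182, 0.1821]
tool_rot: [0.703, -0.703, -0.075, 0.075]
contact_force: [-0.0, -1.0, -2.1]
gripper_width: 0.165
top plane y 8.0 slopes [-0.002  0.   ] 15222 15899
x range [-51.4  52.6]
-52 z -47.0 43.6
-44 z -47.1 43.4
-36 z -47.1 43.5
-28 z -46.8 43.4
-20 z -47.0 43.4
-12 z -47.0 43.2
-4 z -47.0 43.0
zz -44 xmin -52.0
zz -33 xmin -52.0
zz -22 xmin -51.9
zz -11 xmin -52.0
zz 0 xmin -52.0
zz 11 xmin -51.9
zz 22 xmin -51.9
zz 33 xmin -51.9
t 20.9 tcp [0.6167 0.3177 0.18  ] jaw 1.782 ydir [-0.003 -0.002 -1.   ] q7 1.299 F [-0.4 -0.6 -2.4] w 14.4
  shift [ -65.1    0.6 -371.3] turn 0.078 alt -3.063
```

View pics/w16.png

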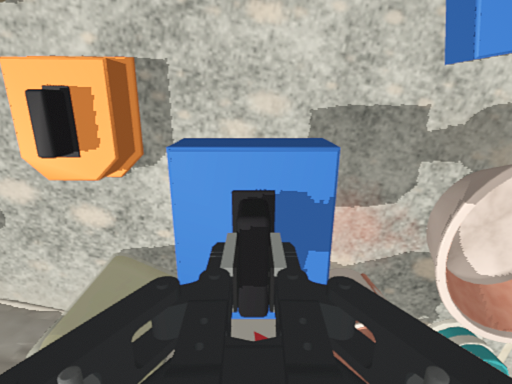

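```bash
python3 - <<'E'
from plan import *
for n in('top','scene'):
    P=cloud(read_camera(n))
    m=(P[...,2]>.1)&(P[...,2]<.5)&(P[...,0]>.705)&(P[...,0]<.85)&(P[...,1]>-.2)&(P[...,1]<.38)
    q=P[m];i=q[:,0].argsort()[:4];print(n,m.sum(),q[i].round(3))
plan(.629,-.061,.12,.133+np.pi/2)
E
```

```text
top 6600 [[0.747 0.192 0.135]
 [0.747 0.187 0.129]
 [0.747 0.19  0.14 ]
 [0.747 0.187 0.139]]
scene 6353 [[0.738 0.317 0.134]
 [0.74  0.313 0.13 ]
 [0.74  0.195 0.145]
 [0.742 0.175 0.102]]
t 21.0 tcp [0.6169 0.3177 0.18  ] jaw 1.782 ydir [-0.003 -0.002 -1.   ] q7 1.299 F [ 0.  -0.4 -2.2] w 13.7
  shift [ -67.4   60.7 -372.7] turn 0.078 alt -3.063
```

```bash
python3 -m jog '[[[-67,0,-373],0.08],[[-67,0,-373],0.08],[[-67,0,-373],0.08],[[-67,0,-373],0.08],[[-67,0,-373],0.08],[[-67,0,-373],0.08],[[-67,0,-373],0.08],[[-67,0,-373],0.08],[[-67,0,-373],0.08],[[-67,0,-373],0.08],[[-67,0,-373],0.08],[[-67,30,-373],0.08],[[-67,60,-373],0.08],[[-67,78,-373],0.08],[[-67,84,-373],0.08],[[-67,84,-373],0.08],[[-67,84,-373],0.08],[[-67,84,-373],0.08]]'
python3 - <<'E'
from plan import *
plan(.629,-.061,.096,.133+np.pi/2)
c=read_camera('wrist');i=cv2.cvtColor(c['img'],cv2.COLOR_RGB2BGR);save('w17',i)
save('w18',cv2.resize(i[105:155,155:355],None,fx=4,fy=4,interpolation=cv2.INTER_CUBIC))
E
```

```text
t: 22.5
eef_pos: [0.6319, -0.0602, 0.0997]
tool_rot: [-0.706, 0.706, 0.047, -0.046]
contact_force: [0.6, 0.3, -1.4]
gripper_width: 0.163
t 22.5 tcp [ 0.6319 -0.0602  0.0997] jaw 1.702 ydir [ 0.002  0.    -1.   ] q7 1.841 F [ 0.6  0.3 -1.4] w 13.9
  shift [-3.   3.6 -0.4] turn -0.001 alt 3.14
```

View pics/w17.png

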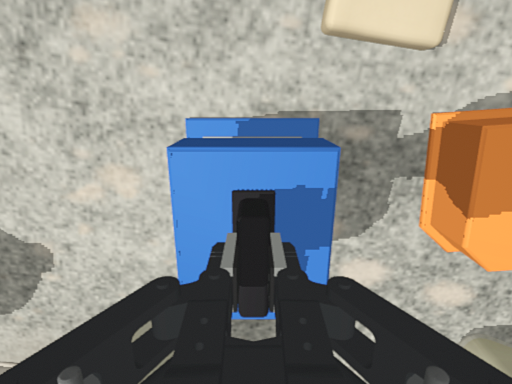

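View pics/w18.png

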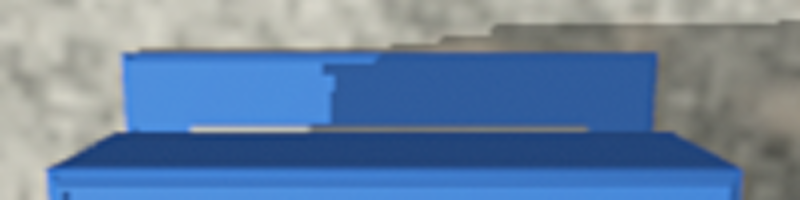

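```bash
sed -i 's/\.0511/RO/;s/\.0071/(RO-.044)/;s/def rel(base,rim,top,a)/def rel(base,rim,top,a,RO=.0511)/' rel.py; python3 -c "
from rel import *
f=lambda x,y:(155+(x+.5)/4-.5,105+(y+.5)/4-.5)
rel([f(123,53),f(656,53)],[f(115,132),f(672,132)],[f(47,169),f(741,169)],.133,.053)"
```

```text
base [ 0.6317 -0.0633] yaw 0.13 width 104.7
rim [ 0.635 -0.062] yaw 0.13 width 92.4
top [ 0.6343 -0.0619] yaw 0.13 width 90.1
cover-base along,across mm 3.4 0.8
cover-base along,across mm 2.8 1.0
tcp [ 0.63184277 -0.06041774  0.09980938]
```

```bash
python3 -m jog '[[[-3,8,-1],0],[[-3,16,-1],0],[[-3,24,-1],0],[[-3,29,-1],0],[[-3,33,-1],0],[[-3,36,-1],0],[[-3,38,-1],0],[[-3,39,-1],0],[[-3,40,-1],0],[[-3,40,-1],0]]'
```

```text
t: 23.43
eef_pos: [0.6276, -0.062, 0.0599]
tool_rot: [0.706, -0.705, -0.046, 0.047]
contact_force: [-7.1, 1.0, 12.3]
gripper_width: 0.164
```

Seated at the expected height with contact. Release.

```bash
python3 -m jog '[[[0,0,0],0],[[0,0,0],0],[[0,0,0],0],[[0,0,0],0],[[0,-10,0],0],[[0,-40,0],0],[[0,-80,0],0],[[0,-110,0],0],[[0,-110,0],0],[[0,-110,0],0]]' 45
python3 - <<'E'
from plan import *
c=read_camera('wrist');save('w19',cv2.cvtColor(c['img'],cv2.COLOR_RGB2BGR))
plan(.6,0.3,.25,1.7)
P=cloud(c);h=cv2.cvtColor(c['img'],cv2.COLOR_RGB2HSV).astype(int)
m=(h[...,0]>100)&(h[...,0]<125)&(h[...,1]>150)&(P[...,2]>.035)&(P[...,2]<.07)&(abs(P[...,0]-.63)<.05)&(abs(P[...,1]+.06)<.04)
q=P[m];A=np.c_[q[:,0]-.63,q[:,1]+.06,np.ones(len(q))];print(len(q),np.linalg.lstsq(A,q[:,2],rcond=None)[0].round(4))
E
```

```text
t: 24.27
eef_pos: [0.6296, -0.0621, 0.1712]
tool_rot: [-0.706, 0.706, 0.048, -0.044]
contact_force: [-0.1, 1.1, -1.0]
gripper_width: 0.528
t 24.32 tcp [ 0.6282 -0.0619  0.1693] jaw 1.702 ydir [ 0.002  0.    -1.   ] q7 1.823 F [-1.1  0.4 -1.5] w 45.0
  shift [ 19.5 -80.7 362.5] turn 0.002 alt -3.14
6751 [ 0.0007 -0.0012  0.0506]
```

View pics/w19.png

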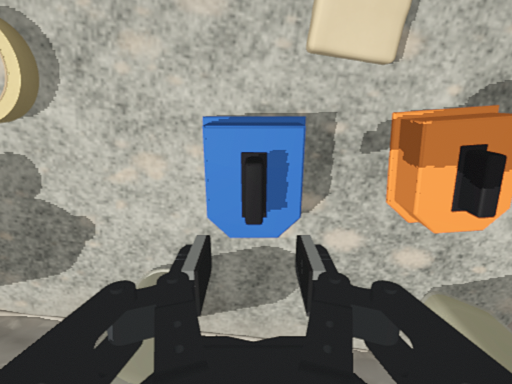

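```bash
python3 -m jog '[[[0,-40,0],0],[[0,-80,0],0],[[0,-80,0],0],[[0,-80,0],0],[[0,-80,0],0]]'
python3 - <<'E'
from meas import *
c=read_camera('top')
run(c,'wax',.025,.448,.014,.08,'wax')
save('t20',cv2.cvtColor(c['img'],cv2.COLOR_RGB2BGR))
c=read_camera('scene');i=cv2.cvtColor(c['img'],cv2.COLOR_RGB2BGR)
save('s20',cv2.resize(i[150:290,200:400],None,fx=3.5,fy=3.5))
E
```

```text
t: 24.73
eef_pos: [0.6271, -0.0617, 0.2469]
tool_rot: [0.706, -0.705, -0.046, 0.047]
contact_force: [-0.4, -0.2, -0.3]
gripper_width: 0.525
wax ctr [0.4495 0.014 ] dims mm 80.0 108.0 ang long -0.0 centroid [0.4494 0.0142]
```

View pics/s20.png

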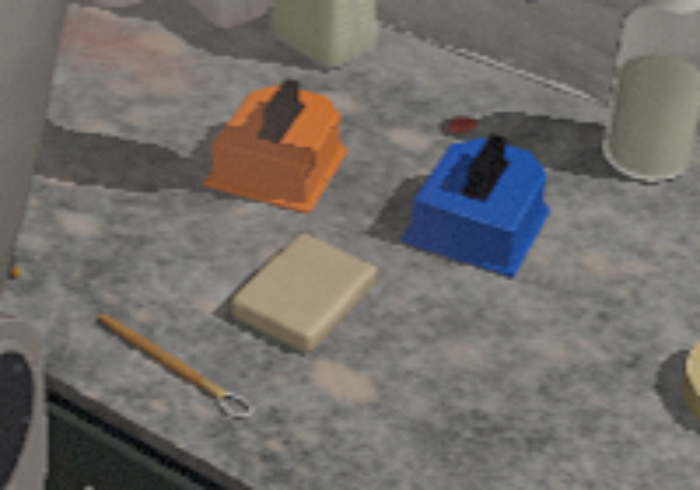

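View pics/t20.png

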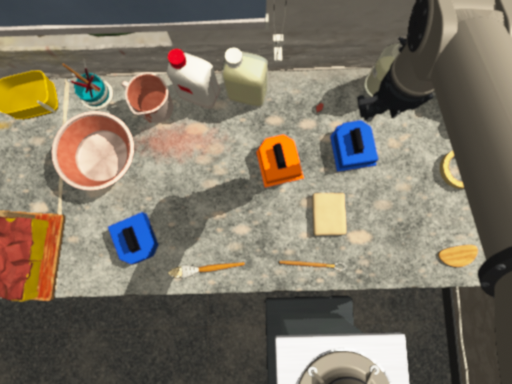

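Both covers are seated, at (280,160) and (354,145), the wax block at (329,214) is unmoved and the gripper is clear.

```bash
python3 -c "
from station import *
print(hand_in())"
```

```text
the job is handed in; nothing more can be done
None
```

I put the square blank on the blue base and the narrow blank on the orange base. I then closed each base with the cover of its own colour, cut corners over cut corners. For blue I used the right-hand of the two blue covers. I handed the job in at about 25 s.

**Last checks:**
- **Covers:** Both tops measured 0.0506 m high, against 0.050 m expected when seated. Both were level to about 0.002 rad in the wrist camera. The top camera read about 0.004 rad for the orange one.
- **Blanks:** When last seen, before the covers went on, both were within about 4 mm of the middle of their platforms. I could not see them after that.
- **Wax block:** It measured within 1 mm of where it started.
- **Forces:** The highest force I saw was about 15 N, though I only had readings at the end of each move.

**Disagreements:** The top and wrist cameras differed by 2–4 mm on the base positions. I lined up each cover against its base in one wrist picture, so the difference mostly cancelled out. I did not measure sideways position or turn again after release. In the final pictures both covers looked evenly placed on their bases.

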